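Cap the trailer hub in the vise

TASK

The hub nut is tight: lift the deep socket off the nut and put it back in its own pocket of the socket tray, the one it fits snugly, standing right down and let go. Then take the larger of the two grease caps, set it square over the nose of the hub and press it straight down until it clicks over the snap ring and sits fully home on the hub's shoulder. Keep pressing after the click and finish still holding the cap down with a firm, steady thumb's push, without letting go; leave the other things on the bench where they are.

Things in the scene. Friction and masses are not known exactly. Their poses are not given: they have to be found in the camera images.
- hub: cast trailer-wheel hub, axis upright, fixed in the vise. Origin: centre of its machined shoulder (68 mm diameter, facing up), on which the cap's rim seats; z up. Above it stands the nose, 44 mm in diameter, 19 mm tall, its top 5 mm tapering to 36 mm, then washer, nut and axle end up to 41 mm above the origin. The bolt flange (130 mm diameter) has its top 28 mm below the origin
- snap_ring (a point): centre of the wire snap ring round the hub's nose, 10 mm above the shoulder: sprung sectors, 52 mm diameter, that give way inwards. The cap's lip meets it with the cap's rim about 15 mm above the shoulder; the push needed then rises to about 8 to 13 N; when the rim is about 6 mm above the shoulder the force drops and the cap snaps down
- vise: blue bench vise with 100 mm jaws on a swivel base, fixed. Origin on the bench top under the hub's axis; x points from the fixed jaw to the moving jaw and screw handle, z up. It reaches 175 mm along -x and 145 mm along +x; low down, lock levers and handle reach 125 mm to either side; jaws 125 mm high; the hub's shoulder is 185 mm up
- socket_mid (a point): centre of the deep impact socket: dark steel tube, 34 mm outside diameter, 80 mm long, about 0.26 kg, standing with its open end down over the hub nut (27.6 mm bore over a 22 mm nut; lifts straight off); its foot rests on the nose, 19 mm above the hub's origin. The point is on its axis, 40 mm above its foot; z along the axis to its closed top
- own_pocket (a point): centre of the mouth of the pocket that belongs to that socket: the middle one of five in the tray, 37 mm diameter, 24 mm deep, slightly chamfered, z up. When the socket stands on the pocket's floor its centre is 16 mm above this point
- socket_tray: grey socket tray with dark pocket floors, 250 x 74 x 32 mm, fixed. Origin: centre of its underside; its row of five pockets (27, 32, 37, 43 and 49 mm diameter) runs along its x axis, growing towards +x; neighbours of the middle pocket are empty, the end ones hold sockets
- cap_mid (a point): centre of the larger grease cap: pressed steel, about 0.08 kg, standing open end down on the bench. 52 mm tall: skirt 58 mm in diameter up to 24 mm above the rim, a flat ledge there, then a cylindrical dome 38 mm in diameter up to the flat top. Point on its axis, 26 mm above the rim; z up to the dome. Its inner lip (47 mm) passes over the nose. Home: this point 26 mm above the hub's origin
- small_cap: smaller grease cap, bystander: skirt 44 mm in diameter, 36 mm tall, too small for the hub; origin: centre of its underside
- thin_socket: bystander: socket 24 mm in diameter, 78 mm long, standing in the tray's smallest pocket; origin: centre of its foot
- fat_socket: bystander: socket 46 mm in diameter, 78 mm long, standing in the tray's largest pocket; origin: centre of its foot
- ratchet: bystander: ratchet handle lying on the bench, 240 mm long, along its x axis; up to 40 mm tall at the head
- bearing: bystander: ball bearing, 52 mm in diameter, 15 mm tall, lying flat; origin: centre of its underside
- grease_tin: bystander: grease tin, 72 mm in diameter, 85 mm tall; origin: centre of its foot
- hammer: bystander: hammer lying on the bench, 280 mm long, along its x axis
- screwdriver: bystander: screwdriver lying on the bench, 200 mm long, along its x axis
Things that resemble listed ones, but are neither listed nor needed, are in the scene too. Leave any orange or red look-alike of the part that bears socket_mid alone.

How it is judged:
By the outcome, as a careful person would: the job done as asked, in the order asked, and still so for the second after the job is handed in, while the arm keeps its last pose, push and grip.
It also fails if it takes over 69 s, if anything falls off the work surface, if the arm or the gripper's body presses on something with over 40 N, if the wrist force passes 120 N, or if a joint passes its speed limit or range.

ROBOT

A 6-joint arm with a two-finger parallel gripper is mounted at the origin on the work surface. World frame = base frame: x ahead of the robot, y to its left, z up, the work surface at z = 0. Lengths are in m, angles in rad, forces in N, time in s.
With the tool pointing down it reaches from about 0.25 to 0.775 m from the base axis. Payload 8.9 kg.
Tool frame: the origin (TCP) lies at the very end of the fingers, on their centre line; the grasp point (between the pads) lies 19 mm behind it; z points along the fingers, y is the line along which they close (so a half turn about z gives the same grasp; the last joint's range is limited). The gripper opens to 85 mm and grips with 20 to 120 N. Pads are 22 mm wide; open, the fingers measure 114 mm over their backs; the gripper's body (76 mm by 85 mm) begins 54 mm behind the grasp point. The pads swing forward as they close: fully open they stand 13 mm farther back than shut.
Start: joints at [-1.278, 0.291, -0.153, 1.127, 0, 1.431], TCP at [0.22, -0.477, 0.231] pointing down, gripper open.
Joint ranges: [-2.52, 2.52], [-0.91, 1.74], [-1.3, 1.37], [-1.96, 2.02], [-1.52, 1.47], [-3.14, 3.14]. Speed limits (rad/s): [2.22, 2.22, 2.79, 3.14, 3.14, 3.14].

INTERFACE

Orientations are given as a unit quaternion [x, y, z, w].
In Python, from workcell import robot gives the robot as it stands.
- The arm moves only by the tool send_rows, never from a script. Its argument "moves" is a list of rows, each a list of 4 numbers: the shift along the tool's x, y, z in cm, then the turn about the tool's z in rad. A call has exactly 10 rows; each row is the pose to reach, as a shift and turn from the pose commanded when the call began, along the tool's axes at that moment; what a row does not reach only later rows make up. A row lasts 1/10 s, in which the tool goes at most 50 mm and 8.59 degrees, less where a joint would pass 70% of its speed; a pose out of reach is approached as far as the arm can. A call with a gripper value outside its range is refused whole. "claw" is the finger opening in cm, from 0 to 8.54, set as the call begins (left out, the last holds). The fingers move at their own pace and stop on an object; "newtons" is the grip in N (left out, the last holds). Time passes only in rows, so rows that repeat a pose let the fingers close, or fill a call up. It gives the time, the measured TCP pose, the force, the opening and the grip force at its end, in the units of the state.
- robot.get_state(): the state, without advancing time (a new reading comes with each control period).
- robot.capture(name): name is "side" or "top" or "wrist"; returns a dict with "img" (400x640x3 uint8, blue, green, red), "fx", "fy", "cx", "cy" (pixels), "dist_coeffs" ([k1, k2, p1, p2, k3] as OpenCV has them; the pictures are not rectified), "T" (4x4, takes a point from camera to world coordinates); the wrist camera has in their place "T_tool_cam" (4x4, takes a point from camera to tool coordinates, whose origin is the TCP and whose axes are the flange's). Camera axes: x right, y down, z forward; pixel columns grow to the right and rows downward; lengths in m; the calibration is good to about 2 mm. A picture is of the moment at which its call begins: read the wrist's pose just before it. There is no depth.
- robot.sign_off(): hands the job in; it is judged then, once.
The state is a dict: "t": time; "qpos": joint angles; "joint_velocities": joint speeds; "tau": joint torques, N m; "position": TCP position; "tool_rot": TCP orientation; "wrist_force": force on the tool from outside, world axes, zero at the start; "moment": the same for the moment, N m; "gripper_width": finger opening in m; "grasp_force": force on a finger pad.
Only numpy, scipy, OpenCV 4.12 (cv2) and the standard library are available. Lean on these libraries where they do the work, as an engineer would, in place of code of your own. Each camera call takes 0.05 s, during which the arm holds its last target. There are 200 camera calls.

## Working session

There is one attempt and no reset: what is moved stays moved. The work goes in short steps, Python scripts to look and compute and a tool call to move; the robot and the scene stay as the last step left them, time stands still between calls to the robot, and variables do not carry over. Pictures are saved under pics/ and viewed, at most 10 in all, crops included, and the job is handed in when it is done.

Besides the shell and the picture viewer there is one more tool, called after "Request:" in YAML: its name, and indented under it one key for each argument. send_rows: Moves the arm, as the interface text tells. Its arguments: {"type":"object","properties":{"moves":{"type":"array"},"claw":{"type":"number"},"newtons":{"type":"number"}},"required":["moves"]}

```bash
mkdir -p pics; ls
cat > h.py <<'E'
import numpy as np, cv2, pickle
from workcell import robot
from scipy.spatial.transform import Rotation as R
def cap(n):
    s=robot.get_state(); c=robot.capture(n)
    if 'T' not in c:
        W=np.eye(4); W[:3,:3]=R.from_quat(s['tool_rot']).as_matrix(); W[:3,3]=s['position']; c['T']=W@np.array(c['T_tool_cam'])
    c['T']=np.array(c['T']); c['K']=np.array([[c['fx'],0,c['cx']],[0,c['fy'],c['cy']],[0,0,1.]]); return c
def ray(c,px):
    u=cv2.undistortPoints(np.array([[px]],float),c['K'],np.array(c['dist_coeffs'],float))[0,0]
    return c['T'][:3,3], c['T'][:3,:3]@np.array([u[0],u[1],1.])
def onz(c,px,z):
    o,d=ray(c,px); return o+d*(z-o[2])/d[2]
def proj(c,P):
    Ti=np.linalg.inv(c['T']); P=np.atleast_2d(P)
    return cv2.projectPoints(P.astype(float),cv2.Rodrigues(Ti[:3,:3])[0],Ti[:3,3],c['K'],np.array(c['dist_coeffs'],float))[0][:,0]
def tri(a,pa,b,pb):
    o1,d1=ray(a,pa);o2,d2=ray(b,pb)
    A=np.c_[d1,-d2]; s=np.linalg.lstsq(A,o2-o1,rcond=None)[0]
    p,q=o1+s[0]*d1,o2+s[1]*d2
    return (p+q)/2,np.linalg.norm(p-q)
E
python3 - <<'E'
from h import *
for n in ['top','side','wrist']:
    c=cap(n); pickle.dump(c,open(n+'0.pkl','wb')); cv2.imwrite(f'pics/{n}0.png',c['img']); print(n,c['T'].round(3).tolist(),c['fx'])
s=robot.get_state(); print({k:np.round(v,3).tolist() for k,v in s.items()})
E
```

```text
pics
top [[0.001, -0.99, 0.138, 0.293], [-1.0, -0.003, -0.012, -0.0], [0.012, -0.138, -0.99, 1.445], [0.0, 0.0, 0.0, 1.0]] 447.97006871952823
side [[-0.925, -0.229, 0.303, 0.065], [-0.38, 0.561, -0.735, 0.987], [-0.002, -0.795, -0.606, 1.007], [0.0, 0.0, 0.0, 1.0]] 492.29744740059135
wrist [[0.418, -0.865, -0.276, 0.291], [-0.908, -0.399, -0.126, -0.445], [-0.002, 0.303, -0.953, 0.373], [0.0, 0.0, 0.0, 1.0]] 348.4829017595487
{'t': 0.15, 'qpos': [-1.278, 0.291, -0.154, 1.127, 0.0, 1.431], 'joint_velocities': [0.0, -0.003, 0.0, 0.001, 0.002, 0.0], 'tau': [0.0, -53.737, 33.152, 0.011, -0.0, 0.0], 'position': [0.22, -0.477, 0.231], 'tool_rot': [0.977, 0.214, -0.0, -0.0], 'wrist_force': [0.835, -0.307, 0.08], 'moment': [0.03, 0.005, -0.059], 'grasp_force': 0.0, 'gripper_width': 0.085}
```

View pics/top0.png

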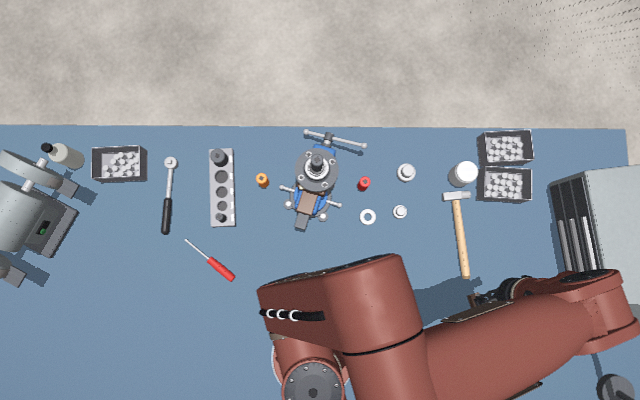

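View pics/side0.png

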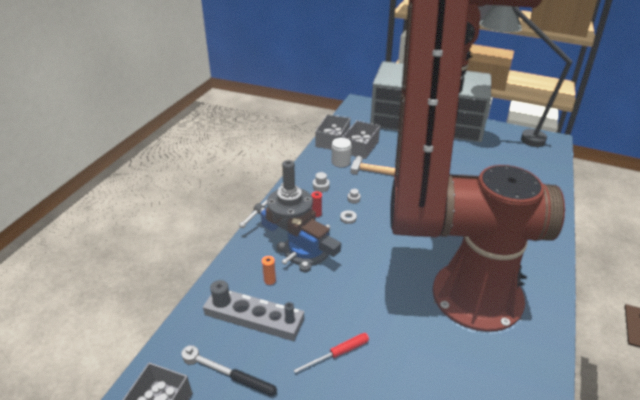

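The top view shows the dark socket on the hub at about (316,163). The tray is at (221,187) with its big end at the top. The two cap candidates are (406,172), larger, and (400,211), smaller. An orange look-alike is at (262,180) and a red one at (364,184). In the side view the dark socket is at (289,175). I'll confirm these in one enlarged crop.

Run:
```python
from h import *
t=pickle.load(open('top0.pkl','rb'));s=pickle.load(open('side0.pkl','rb'))
a=cv2.resize(t['img'][140:240,195:435],(792,330),interpolation=cv2.INTER_CUBIC)
b=cv2.resize(s['img'][150:350,195:375],(243,270),interpolation=cv2.INTER_CUBIC)
b=cv2.resize(s['img'][155:222,262:372],(440,268),interpolation=cv2.INTER_CUBIC)
d=cv2.resize(s['img'][275:340,200:310],(352,208),interpolation=cv2.INTER_CUBIC)
o=np.zeros((600,792,3),np.uint8);o[:330]=a;o[330:598,:440]=b;o[330:538,440:792]=d
cv2.imwrite('pics/crop1.png',o)
g=t['img'].astype(int)
# bright gray caps in top
m=((g.min(2)>150)&(g.max(2)-g.min(2)<30)).astype(np.uint8)
n,l,st,ce=cv2.connectedComponentsWithStats(m[140:240,380:450])
for i in range(1,n):
    if st[i,4]>15: print('cap?',st[i]+[380,140,0,0,0],ce[i]+[380,140],onz(t,ce[i]+[380,140],.04).round(3))
print('socket tri',tri(t,(316,158),s,(289,163)))
print('tray mid', onz(t,(221.5,191),.032))
```

```text
cap? [397 163  19  18 235] [406.32765957 171.31914894] [ 0.578 -0.297  0.04 ]
cap? [443 192   7   8  51] [446.29411765 195.41176471] [ 0.5   -0.422  0.04 ]
cap? [393 205  14  13 140] [399.67142857 210.94285714] [ 0.45  -0.272  0.04 ]
socket tri (array([ 0.55912061, -0.00749924,  0.28424309]), np.float64(0.008576916035241978))
tray mid [0.51334089 0.29314528 0.032     ]
```

View pics/crop1.png

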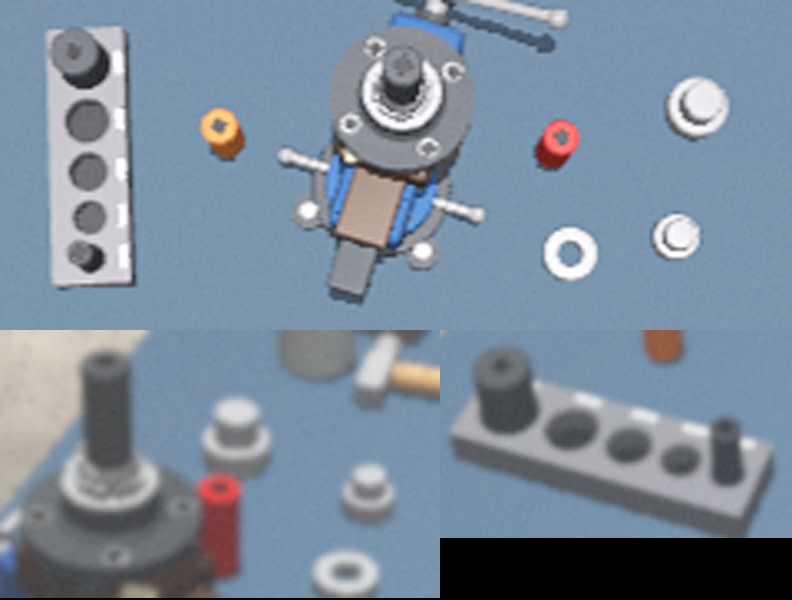

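The crop confirms it: the dark socket stands on the hub nut, with its top at z≈0.284 as it must be. The cap at (406,171) has the wider skirt, 18 px against 13 px, so it is the larger one. Tray pocket 3 is at (221.4,192), and it is the middle one, with an empty pocket on each side. Now I'll move over the hub.

Request:
send_rows:
  moves:
    - [1,-0.5,-3,0.03]
    - [4,-2,-7,0.1]
    - [8,-4.5,-11,0.2]
    - [12,-7,-14,0.28]
    - [16,-9,-16,0.36]
    - [20,-11.5,-16,0.43]
    - [24,-13.5,-16,0.43]
    - [28,-16,-16,0.43]
    - [32,-18,-16,0.43]
    - [36,-20.5,-16,0.43]

```text
t: 1.15
position: [0.4619, -0.138, 0.3912]
tool_rot: [1.0, 0.001, 0.0, 0.0]
wrist_force: [0.5, -0.7, 0.6]
gripper_width: 0.0852
grasp_force: 0.0
```

Run:
```python
from h import *
s=robot.get_state(); M=R.from_quat(s['tool_rot']).as_matrix()
print(s['t'],s['position'],s['tool_rot'], 'delta cm',(M.T@(np.array([.555,-.008,.39])-s['position'])*100).round(1), 'yaw',np.arctan2(M[1,0],M[0,0]))
```

```text
1.15 [ 0.46189744 -0.13803391  0.39122336] [9.99999524e-01 9.71108857e-04 8.53598173e-05 2.68216100e-05] delta cm [  9.3 -13.    0.1] yaw 0.0019422226186206954
```

Request:
send_rows:
  moves:
    - [2,-3,0,0]
    - [4,-6,0,0]
    - [6,-9,0,0]
    - [8,-11.5,0,0]
    - [9,-12.5,0,0]
    - [9.3,-13,0,0]
    - [9.3,-13,0,0]
    - [9.3,-13,0,0]
    - [9.3,-13,0,0]
    - [9.3,-13,0,0]

```text
t: 2.15
position: [0.5533, -0.0106, 0.3916]
tool_rot: [1.0, 0.0, 0.0, 0.0]
wrist_force: [-0.2, 1.0, -0.7]
gripper_width: 0.0851
grasp_force: 0.0
```

Run:
```python
from h import *
c=cap('wrist'); pickle.dump(c,open('w1.pkl','wb')); s=robot.get_state(); print(s['t'],s['position'])
t=pickle.load(open('top0.pkl','rb'));d=pickle.load(open('side0.pkl','rb'))
p,e=tri(t,(317.4,158.8),d,(288.3,162)); print(p,e,proj(c,p))
cv2.imwrite('pics/w1.png',c['img'])
```

```text
2.2 [ 0.5533732  -0.01044959  0.39158596]
[ 0.55953282 -0.01038298  0.28487141] 0.003048438967801028 [[320.8579677  181.41956539]]
```

View pics/w1.png

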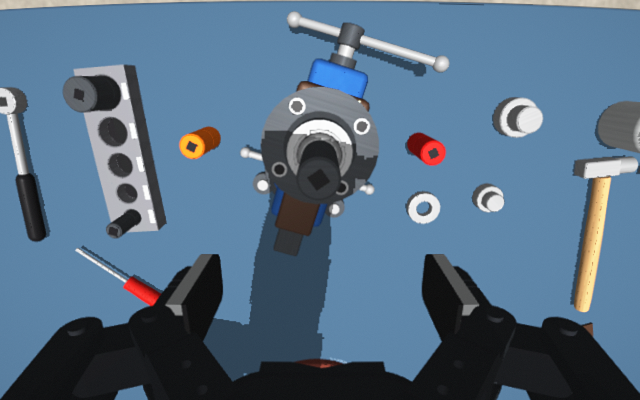

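The wrist view shows the socket's drive square at (319,180), the tray's middle pocket at (121,165), the larger cap's dome at (528,118), and the hub's flange around (320,137).

Run:
```python
from h import *
c=pickle.load(open('w1.pkl','rb'));t=pickle.load(open('top0.pkl','rb'));d=pickle.load(open('side0.pkl','rb'))
g=cv2.cvtColor(c['img'],cv2.COLOR_BGR2GRAY)
sq=(g[165:197,303:336]<35).astype(np.uint8); n,l,st,ce=cv2.connectedComponentsWithStats(sq)
print([(st[i].tolist(),(ce[i]+[303,165]).round(1).tolist()) for i in range(1,n) if st[i,4]>20])
print('sock',onz(c,(319,180),.284), 'tray',onz(c,(120.5,165),.032),onz(t,(221.4,192.1),.032),tri(t,(221.4,192.1),c,(120.5,165)))
# cap dome disc: brightness
for z in [.052]: print('cap',onz(c,(528,118),z),onz(t,(405+(703-703)/3.3+ .0,0),z)*0, onz(t,(195+703/3.3,140+103/3.3),z))
# pockets ends
for p in [(113,131),(128,193)]: print(onz(c,p,.032))
# nose (top bright ring)?
sub=c['img'][60:240,250:400]
```

```text
[([5, 5, 21, 20, 216], [318.2, 179.3])]
sock [ 0.56038073 -0.0089975   0.284     ] tray [0.51240284 0.29109291 0.032     ] [0.50979627 0.29335205 0.032     ] (array([0.51084545, 0.29474027, 0.02576708]), np.float64(0.0002566021151255414))
cap [ 0.58428926 -0.29688195  0.052     ] [ 0. -0.  0.] [ 0.57574512 -0.29978072  0.052     ]
[0.56336361 0.2937667  0.032     ]
[0.46822172 0.28691749 0.032     ]
```

Request:
send_rows:
  moves:
    - [0.3,-0.1,1.5,0]
    - [0.7,-0.2,4,0]
    - [0.7,-0.2,7,0]
    - [0.7,-0.2,10,0]
    - [0.7,-0.2,12.5,0]
    - [0.7,-0.2,14.2,0]
    - [0.7,-0.2,15,0]
    - [0.7,-0.2,15,0]
    - [0.7,-0.2,15,0]
    - [0.7,-0.2,15,0]

```text
t: 3.2
position: [0.5613, -0.0079, 0.2424]
tool_rot: [1.0, 0.001, 0.001, 0.0]
wrist_force: [0.3, 0.4, -0.1]
gripper_width: 0.0851
grasp_force: 0.0
```

Request:
send_rows:
  moves:
    - [0,0,0,0]
    - [0,0,0,0]
    - [0,0,0,0]
    - [0,0,0,0]
    - [0,0,0,0]
    - [0,0,0,0]
    - [0,0,0,0]
    - [0,0,0,0]
    - [0,0,0,0]
    - [0,0,0,0]
  claw: 2.5
  newtons: 60

```text
t: 4.2
position: [0.5608, -0.0079, 0.2417]
tool_rot: [1.0, 0.001, 0.0, 0.0]
wrist_force: [-2.1, -0.3, 6.1]
gripper_width: 0.0327
grasp_force: 59.7
```

Request:
send_rows:
  moves:
    - [0,0,-0.5,0]
    - [0,0,-1.5,0]
    - [0,0,-3,0]
    - [0,0,-4.5,0]
    - [0,0,-6,0]
    - [0,0,-7.5,0]
    - [0,0,-8,0]
    - [0,0,-8,0]
    - [0,0,-8,0]
    - [0,0,-8,0]

```text
t: 5.2
position: [0.5602, -0.0077, 0.3205]
tool_rot: [1.0, 0.001, -0.001, -0.0]
wrist_force: [0.1, -0.2, -2.9]
gripper_width: 0.0327
grasp_force: 59.8
```

Run:
```python
from h import *
c=cap('wrist'); pickle.dump(c,open('w2.pkl','wb')); t=cap('top');d=cap('side')
pickle.dump((t,d),open('td2.pkl','wb'))
s=robot.get_state(); print(s['t'],s['position'],s['wrist_force'],s['gripper_width'])
o=np.zeros((600,800,3),np.uint8)
o[:350,:560]=cv2.resize(c['img'],(560,350))
print(proj(c,[.5605,-.0085,.344]),proj(d,[.5605,-.0085,.324]),proj(d,[.5605,-.0085,.204]))
o[350:600,:400]=cv2.resize(d['img'][120:245,220:420],(400,250),interpolation=cv2.INTER_CUBIC)
o[350:600,400:800]=cv2.resize(t['img'][110:210,240:400],(400,250),interpolation=cv2.INTER_CUBIC)
cv2.imwrite('pics/c2.png',o)
```

```text
5.35 [ 0.56041658 -0.00774495  0.32079152] [ 0.5374834   0.50701553 -2.04143623] 0.032668771200164023
[[322.45531922 287.81802861]] [[286.57249702 149.71251727]] [[288.20878517 186.55752724]]
```

View pics/c2.png

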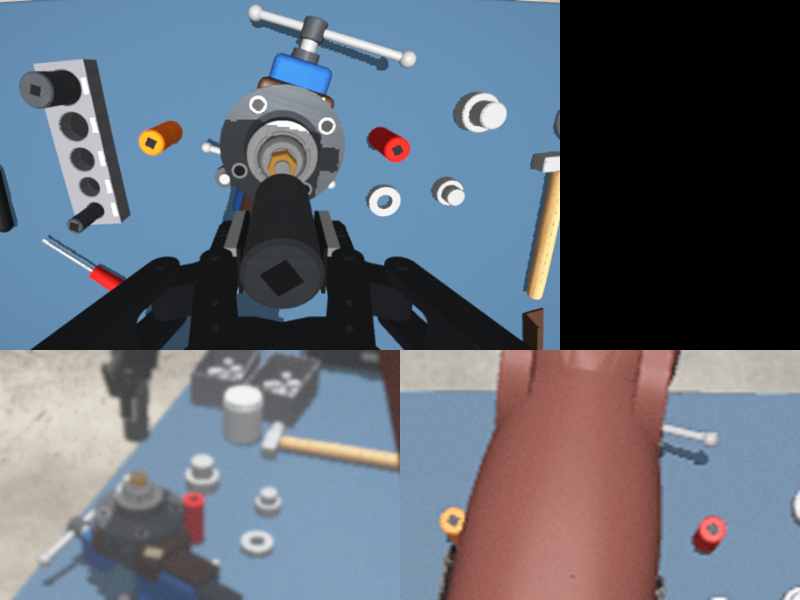

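The socket is in the hand and upright, with its drive square at about (320,318) in the wrist image. The bare nut is at about (323,186) and the middle pocket at about (94,182).

Run:
```python
from h import *
c=pickle.load(open('w2.pkl','rb'));t,d=pickle.load(open('td2.pkl','rb'));c1=pickle.load(open('w1.pkl','rb'))
g=cv2.cvtColor(c['img'],cv2.COLOR_BGR2GRAY)
n,l,st,ce=cv2.connectedComponentsWithStats((g[290:345,285:355]<22).astype(np.uint8))
print([(st[i].tolist(),(ce[i]+[285,290]).round(1).tolist()) for i in range(1,n) if st[i,4]>100])
print('sock top',onz(c,(320,318),.363))
# gold nut/axle
h=cv2.cvtColor(c['img'],cv2.COLOR_BGR2HSV); m=cv2.inRange(h,(10,90,60),(30,255,255)); m[:165]=0;m[205:]=0;m[:,:295]=0;m[:,350:]=0
ys,xs=np.nonzero(m); print('gold',xs.mean(),ys.mean(),xs.min(),xs.max(),ys.min(),ys.max(),onz(c,(xs.mean(),ys.mean()),.224))
# pocket middle dark blob both wrist pics, refine
for k,p in ((c1,(120,165)),(c,(94,182))):
    gg=cv2.cvtColor(k['img'],cv2.COLOR_BGR2GRAY); x,y=p; w=gg[y-18:y+18,x-18:x+18]
    n,l,st,ce=cv2.connectedComponentsWithStats((w<110).astype(np.uint8)); i=l[18,18]
    q=ce[i]+[x-18,y-18]; print('pocket',st[i],q,onz(k,q,.032))
```

```text
[]
sock top [ 0.56099568 -0.00763458  0.363     ]
gold 322.1959595959596 183.94343434343435 306 338 171 200 [ 0.56736056 -0.00845944  0.224     ]
pocket [  6   6  25  24 444] [119.96621622 164.59684685] [0.51302656 0.29181447 0.032     ]
pocket [  4   5  28  26 556] [ 93.89568345 181.57913669] [0.51305568 0.29146508 0.032     ]
```

Request:
send_rows:
  moves:
    - [0,-1,0,0]
    - [-1,-4,0,0]
    - [-2.5,-8,0,0]
    - [-4,-12,0,0]
    - [-5.5,-16,2,0]
    - [-7,-20,5,0]
    - [-8.5,-24,8,0]
    - [-10,-27.5,11,0]
    - [-10.8,-29.3,13.5,0]
    - [-11,-29.9,15,0]

```text
t: 6.35
position: [0.4745, 0.1172, 0.2169]
tool_rot: [0.999, 0.033, -0.001, -0.02]
wrist_force: [-0.5, 0.3, -2.4]
gripper_width: 0.033
grasp_force: 60.1
```

Request:
send_rows:
  moves:
    - [0,0,0,0]
    - [0,0,0,0]
    - [0,0,0,0]
    - [0,0,0,0]
    - [0,0,0,0]
    - [0,0,0,0]
    - [0,0,0,0]
    - [0,0,0,0]
    - [0,0,0,0]
    - [0,0,0,0]

```text
t: 7.35
position: [0.4752, 0.1165, 0.2176]
tool_rot: [0.999, 0.032, -0.001, -0.02]
wrist_force: [-0.3, -0.1, -3.1]
gripper_width: 0.0332
grasp_force: 60.1
```

Run:
```python
from h import *
c=cap('wrist'); pickle.dump(c,open('w3.pkl','wb')); d=cap('side'); t=cap('top'); pickle.dump((t,d),open('td3.pkl','wb'))
s=robot.get_state(); print(s['t'],s['position'],s['tool_rot'],s['wrist_force'],proj(c,[.5128,.2916,.032]))
o=np.zeros((600,800,3),np.uint8)
o[:350,:560]=cv2.resize(c['img'],(560,350))
o[350:600,:400]=cv2.resize(d['img'][215:340,170:370],(400,250),interpolation=cv2.INTER_CUBIC)
o[350:600,400:800]=cv2.resize(t['img'][130:255,160:360],(400,250),interpolation=cv2.INTER_CUBIC)
cv2.imwrite('pics/c3.png',o)
```

```text
7.5 [0.47521697 0.11653404 0.21758743] [ 0.99927074  0.03249204 -0.0012869  -0.0200149 ] [ 0.24887056 -0.25077035 -2.4421296 ] [[148.57738668 113.38926801]]
```

View pics/c3.png

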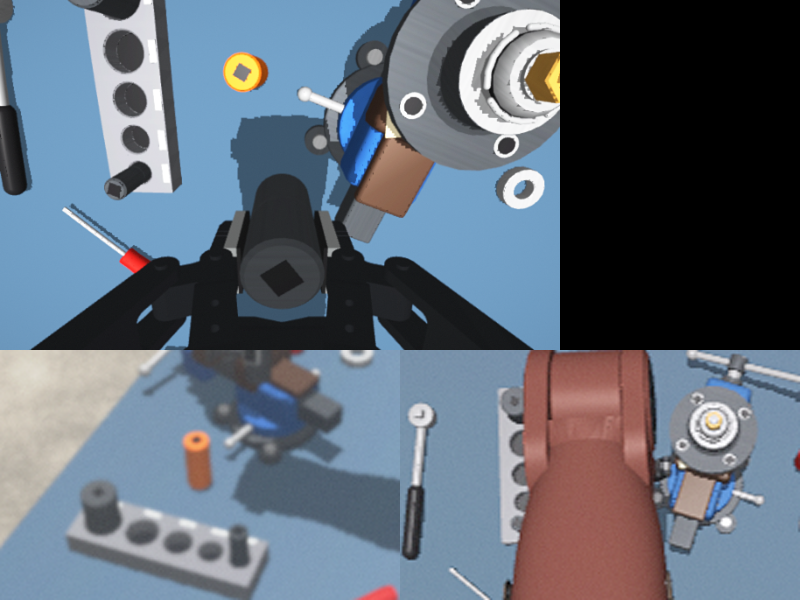

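Run:
```python
from h import *
s=robot.get_state(); print(s['t'],np.round(s['qpos'],3),s['position'])
```

```text
7.5 [ 0.064  0.229 -0.275  1.068  0.04   3.141] [0.47521697 0.11653404 0.21758743]
```

Joint 6 hit its limit because the yaw turns with joint 1, so I'll turn the wrist the other way.

Request:
send_rows:
  moves:
    - [0,0,0,-0.1]
    - [0,0,0,-0.2]
    - [0,0,0,-0.3]
    - [0,0,0,-0.4]
    - [0,0,0,-0.5]
    - [0,0,0,-0.6]
    - [0,0,0,-0.6]
    - [0,0,0,-0.6]
    - [0,0,0,-0.6]
    - [0,0,0,-0.6]

```text
t: 8.5
position: [0.4752, 0.1165, 0.2176]
tool_rot: [0.945, 0.326, 0.005, -0.019]
wrist_force: [-0.4, 0.6, -2.0]
gripper_width: 0.0331
grasp_force: 60.1
```

Run:
```python
from h import *
s=robot.get_state(); print(s['t'],np.round(s['qpos'],3),s['position'],s['tool_rot'])
```

```text
8.5 [ 0.064  0.229 -0.275  1.068  0.04   2.542] [0.47524479 0.11652096 0.2176032 ] [ 0.9452612   0.32569918  0.00469757 -0.01947417]
```

The yaw turned freely. A 2.3° tilt towards +y remains from the clamp, and turns about the tool's z can't remove it, so I'll allow for it. For the cap I'll close the fingers along x, so the lean lies in the pad plane and the cap stays upright.

```bash
cat >> h.py <<'E'
def delta(P):
    s=robot.get_state(); M=R.from_quat(s['tool_rot']).as_matrix()
    print(round(s['t'],2),'pos',s['position'].round(4) if hasattr(s['position'],'round') else s['position'],'F',np.round(s['wrist_force'],1),'z',M[:,2].round(3),'yaw',round(np.arctan2(M[1,0],M[0,0]),3),'q',np.round(s['qpos'],2))
    print('delta cm',(M.T@(np.array(P)-s['position'])*100).round(2))
E
python3 -c "
from h import *
delta([.457,.249,.175])"
```

```text
8.5 pos [0.4752 0.1165 0.2176] F [-0.4  0.6 -2. ] z [-0.004  0.04  -0.999] yaw 0.663 q [ 0.06  0.23 -0.27  1.07  0.04  2.54]
delta cm [  6.63 -11.41   4.79]
```

Request:
send_rows:
  moves:
    - [0.5,-1,0,0]
    - [1.7,-3,0.2,0]
    - [3.3,-5.5,0.8,0]
    - [4.8,-8,2,0]
    - [6,-10.2,3.3,0]
    - [6.5,-11.2,4.3,0]
    - [6.6,-11.4,4.8,0]
    - [6.6,-11.4,4.8,0]
    - [6.6,-11.4,4.8,0]
    - [6.6,-11.4,4.8,0]

```text
t: 9.5
position: [0.4572, 0.2481, 0.1755]
tool_rot: [0.945, 0.326, 0.005, -0.019]
wrist_force: [-0.3, -0.5, -2.4]
gripper_width: 0.0328
grasp_force: 60.2
```

Run:
```python
from h import *
c=cap('wrist'); pickle.dump(c,open('w4.pkl','wb')); d=cap('side')
delta([.5125,.2905,.06]); print(proj(c,[.5125,.292,.032]))
cv2.imwrite('pics/w4.png',c['img'])
x,y=proj(c,[.5125,.292,.032])[0].round().astype(int)
g=cv2.cvtColor(c['img'],cv2.COLOR_BGR2GRAY)
w=g[y-60:y+60,x-60:x+60]; n,l,st,ce=cv2.connectedComponentsWithStats((w<110).astype(np.uint8)); i=l[60,60]
q=ce[i]+[x-60,y-60]; print('pocket',st[i],q,onz(c,q,.032))
```

```text
9.6 pos [0.4571 0.2482 0.1754] F [-0.5 -0.2 -2.9] z [-0.003  0.04  -0.999] yaw 0.664 q [ 0.33  0.31 -0.28  0.97  0.04  2.81]
delta cm [ 6.71  0.47 11.68]
[[326.44988703  93.85300684]]
pocket [    0     0   120   120 12973] [327.40915748  89.52123641] [0.51559391 0.29346769 0.032     ]
```

View pics/w4.png

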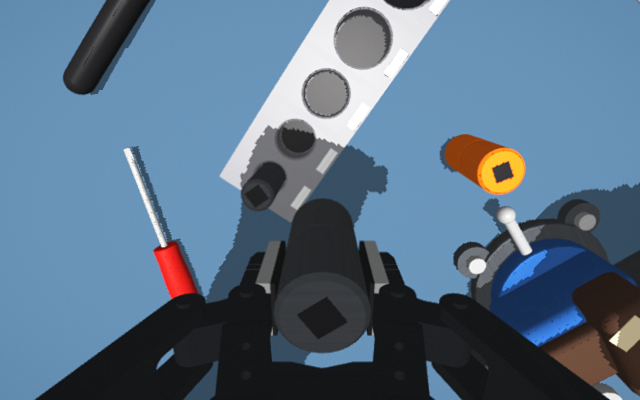

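The wrist view from above shows the middle pocket's rim centred at about (326,93), matching the prediction of (326.4,93.9). The held socket's square is at about (323,318).

Run:
```python
from h import *
c=pickle.load(open('w4.pkl','rb')); g=cv2.cvtColor(c['img'],cv2.COLOR_BGR2GRAY)
w=g[58:128,291:361]; m=(w<190).astype(np.uint8)
n,l,st,ce=cv2.connectedComponentsWithStats(m); i=l[35,35]; print(st[i])
cn=max(cv2.findContours((l==i).astype(np.uint8),cv2.RETR_EXTERNAL,cv2.CHAIN_APPROX_NONE)[0],key=len)
e=cv2.fitEllipse(cn); q=np.array(e[0])+[291,58]; print(q,e[1],onz(c,q,.032))
# socket top disc extents x 274..371, y 272..353
u=R.from_quat(robot.get_state()['tool_rot']).as_matrix()[:,2]
n,l,st,ce=cv2.connectedComponentsWithStats((g[290:345,290:355]<25).astype(np.uint8))
print([(st[i].tolist(),(ce[i]+[290,290]).round(1)) for i in range(1,n) if st[i,4]>150])
tp=onz(c,(323,318),.1754+.0422); print('top',tp,'foot',tp+.08*u, 'tcp',robot.get_state()['position'])
```

```text
[  10   10   50   51 1948]
[325.67298889  93.00912857] (48.12091064453125, 49.7431755065918) [0.51263061 0.29289082 0.032     ]
[]
top [0.45804726 0.24553891 0.2176    ] foot [0.45780422 0.24874713 0.13766472] tcp [0.45714863 0.24822152 0.17538838]
```

```bash
python3 -c "
from h import *
delta([.5119,.2918,.110]);delta([.5119,.2918,.074]);delta([.5119,.2918,.0465])"
```

```text
9.6 pos [0.4571 0.2482 0.1754] F [-0.5 -0.2 -2.9] z [-0.003  0.04  -0.999] yaw 0.664 q [ 0.33  0.31 -0.28  0.97  0.04  2.81]
delta cm [6.85 0.16 6.69]
9.6 pos [0.4571 0.2482 0.1754] F [-0.5 -0.2 -2.9] z [-0.003  0.04  -0.999] yaw 0.664 q [ 0.33  0.31 -0.28  0.97  0.04  2.81]
delta cm [ 6.77  0.28 10.29]
9.6 pos [0.4571 0.2482 0.1754] F [-0.5 -0.2 -2.9] z [-0.003  0.04  -0.999] yaw 0.664 q [ 0.33  0.31 -0.28  0.97  0.04  2.81]
delta cm [ 6.71  0.38 13.04]
```

Request:
send_rows:
  moves:
    - [1,0,0,0]
    - [3,0.05,1,0]
    - [5,0.1,2.5,0]
    - [6.4,0.15,4.5,0]
    - [6.85,0.16,6.7,0]
    - [6.82,0.22,8.5,0]
    - [6.8,0.25,9.5,0]
    - [6.77,0.28,10.3,0]
    - [6.77,0.28,10.3,0]
    - [6.77,0.28,10.3,0]

```text
t: 10.6
position: [0.5117, 0.2926, 0.074]
tool_rot: [0.945, 0.326, 0.005, -0.02]
wrist_force: [-0.0, 0.7, -2.4]
gripper_width: 0.0326
grasp_force: 60.2
```

Run:
```python
from h import *
delta([.5119,.2918,.0465])
c=cap('wrist');d=cap('side'); pickle.dump((c,d),open('wd5.pkl','wb'))
o=np.zeros((400,800,3),np.uint8)
o[:,:400]=cv2.resize(d['img'][265:345,195:275],(400,400),interpolation=cv2.INTER_CUBIC)
x0,y0=230,120
o[:,400:]=cv2.resize(c['img'][y0:y0+200,x0:x0+200],(400,400),interpolation=cv2.INTER_CUBIC)
cv2.imwrite('pics/c5.png',o)
print(proj(d,[.5126,.2925,.032]),proj(c,[.5126,.2925,.032]),proj(d,[.5126,.2925,.036]))
```

```text
10.6 pos [0.5117 0.2926 0.074 ] F [-0.   0.7 -2.4] z [-0.003  0.04  -0.999] yaw 0.664 q [ 0.37  0.53 -0.23  0.8   0.04  2.85]
delta cm [-0.1   0.16  2.75]
[[257.84402011 310.44559128]] [[324.17856402 223.03618325]] [[257.72055206 309.41667579]]
```

View pics/c5.png

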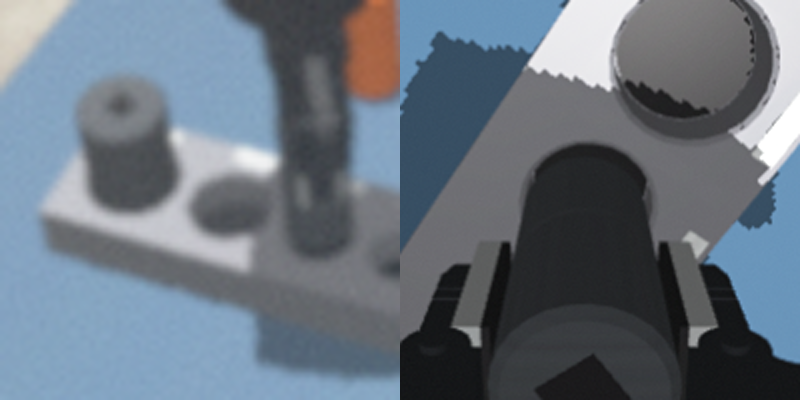

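The wrist crop shows the pocket rim evenly around the socket's foot. I'll go down slowly and watch the force.

Request:
send_rows:
  moves:
    - [-0.05,0.05,0.1,0]
    - [-0.05,0.05,0.2,0]
    - [-0.05,0.05,0.3,0]
    - [-0.05,0.05,0.4,0]
    - [-0.05,0.05,0.5,0]
    - [-0.05,0.05,0.6,0]
    - [-0.05,0.05,0.7,0]
    - [-0.05,0.05,0.8,0]
    - [-0.05,0.05,0.8,0]
    - [-0.05,0.05,0.8,0]

```text
t: 11.7
position: [0.5111, 0.2921, 0.0653]
tool_rot: [0.945, 0.326, 0.005, -0.019]
wrist_force: [-0.6, -0.2, -2.3]
gripper_width: 0.0327
grasp_force: 60.2
```

Request:
send_rows:
  moves:
    - [0,0,0.2,0]
    - [0,0,0.4,0]
    - [0,0,0.6,0]
    - [0,0,0.8,0]
    - [0,0,1.0,0]
    - [0,0,1.2,0]
    - [0,0,1.4,0]
    - [0,0,1.5,0]
    - [0,0,1.6,0]
    - [0,0,1.6,0]

```text
t: 12.7
position: [0.5112, 0.2927, 0.0493]
tool_rot: [0.945, 0.326, 0.005, -0.019]
wrist_force: [1.1, -0.3, -2.8]
gripper_width: 0.0328
grasp_force: 60.2
```

Request:
send_rows:
  moves:
    - [0,0,0.05,0]
    - [0,0,0.1,0]
    - [0,0,0.15,0]
    - [0,0,0.2,0]
    - [0,0,0.25,0]
    - [0,0,0.3,0]
    - [0,0,0.3,0]
    - [0,0,0.3,0]
    - [0,0,0.3,0]
    - [0,0,0.3,0]

```text
t: 13.7
position: [0.5111, 0.2928, 0.0464]
tool_rot: [0.945, 0.326, 0.005, -0.019]
wrist_force: [0.8, -0.1, -0.8]
gripper_width: 0.0328
grasp_force: 60.3
```

Contact is just starting at the pocket floor. I'll settle half a millimetre more and let go.

Request:
send_rows:
  moves:
    - [0,0,0.05,0]
    - [0,0,0.05,0]
    - [0,0,0.05,0]
    - [0,0,0.05,0]
    - [0,0,0.05,0]
    - [0,0,0.05,0]
    - [0,0,0.05,0]
    - [0,0,0.05,0]
    - [0,0,0.05,0]
    - [0,0,0.05,0]
  claw: 5.5

```text
t: 14.7
position: [0.511, 0.2928, 0.0458]
tool_rot: [0.945, 0.326, 0.005, -0.02]
wrist_force: [0.2, 0.5, -1.1]
gripper_width: 0.0548
grasp_force: 0.0
```

Request:
send_rows:
  moves:
    - [0,0,-0.5,0]
    - [0,0,-1.5,0]
    - [0,0,-3,0]
    - [0,0,-5,0]
    - [0,0,-7.5,0]
    - [0,0,-10,0]
    - [0,0,-12.5,0]
    - [0,0,-14,0]
    - [0,0,-15,0]
    - [0,0,-15,0]

```text
t: 15.7
position: [0.5124, 0.2871, 0.1975]
tool_rot: [0.945, 0.326, 0.006, -0.02]
wrist_force: [0.0, 0.6, 0.4]
gripper_width: 0.0548
grasp_force: 0.0
```

Run:
```python
from h import *
c=cap('wrist');d=cap('side'); pickle.dump((c,d),open('wd6.pkl','wb'))
delta([.578,-.298,.20])
o=np.zeros((400,800,3),np.uint8)
o[:,:400]=cv2.resize(d['img'][265:345,195:275],(400,400),interpolation=cv2.INTER_CUBIC)
o[:250,400:]=cv2.resize(c['img'],(400,250),interpolation=cv2.INTER_AREA)
cv2.imwrite('pics/c6.png',o)
print(proj(d,[[.5126,.2925,.088],[.5126,.2925,.032]]),proj(c,[.5126,.2925,.088]))
```

```text
15.8 pos [0.5114 0.2867 0.1954] F [-0.4 -0.3 -0.3] z [-0.004  0.04  -0.999] yaw 0.665 q [ 0.36  0.42 -0.07  1.08  0.04  2.84]
delta cm [-30.8   50.07  -2.81]
[[256.07360138 295.63585122]
 [257.84402011 310.44559128]] [[320.32810828 186.60047186]]
```

View pics/c6.png

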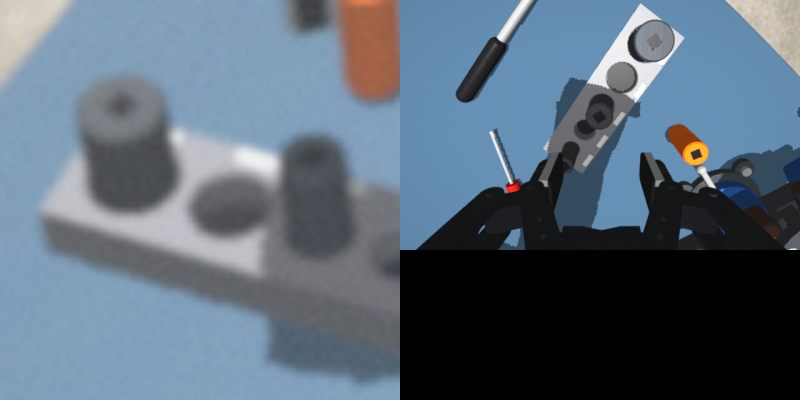

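The socket stands upright and fully down in the middle pocket: its top is at side pixel (257,296), predicted (256,296). Next I'll go over the hub with the yaw at 90° to measure its axis, then on to the cap.

Request:
send_rows:
  moves:
    - [0,0,-4,-0.1]
    - [0,0,-8,-0.2]
    - [-1.5,3,-12,-0.3]
    - [-3.5,6.5,-15,-0.4]
    - [-5.5,10,-17.7,-0.5]
    - [-7.5,14,-17.7,-0.6]
    - [-9.5,18,-17.7,-0.7]
    - [-11.7,21.8,-17.7,-0.8]
    - [-13.2,24.8,-17.7,-0.9]
    - [-13.9,25.8,-17.7,-0.905]
  claw: 7

```text
t: 16.8
position: [0.5622, -0.0117, 0.3592]
tool_rot: [0.707, 0.707, 0.012, -0.016]
wrist_force: [-0.0, 0.5, -1.1]
gripper_width: 0.07
grasp_force: 0.0
```

Run:
```python
from h import *
c=cap('wrist');d=cap('side');t=cap('top'); pickle.dump((c,d,t),open('w7.pkl','wb'))
delta([.578,-.298,.19]); print(proj(c,[.5615,-.008,.226]))
cv2.imwrite('pics/w7.png',cv2.resize(c['img'][60:340,140:540],(800,560),interpolation=cv2.INTER_CUBIC))
```

```text
16.95 pos [ 0.5618 -0.0087  0.3601] F [-0.2  0.5 -0.5] z [-0.005  0.041 -0.999] yaw 1.567 q [-0.17  0.34  0.25  1.49  0.04  1.41]
delta cm [-29.59   1.81  15.81]
[[321.64668217 180.49200591]]
```

View pics/w7.png

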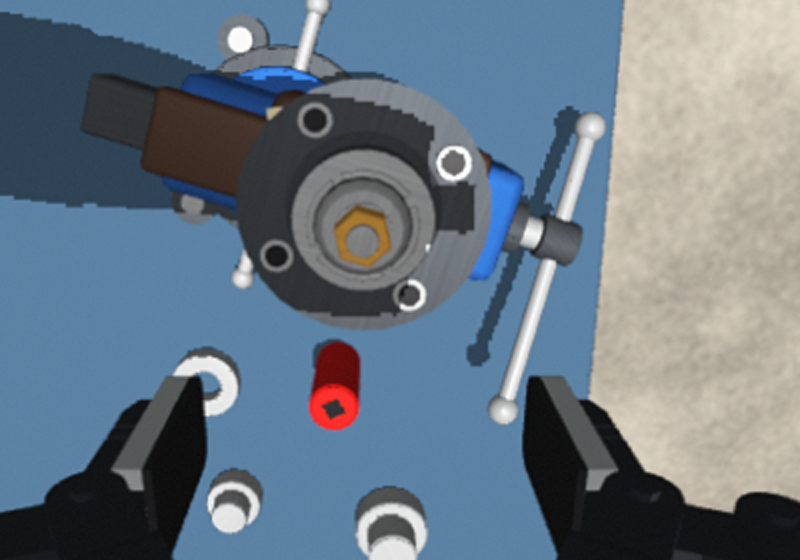

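The wrist crop shows the bare hub: the nut is at full-image (321,180), the shoulder disc is centred at about (322,170), and the flange is around it. I'll take a settled picture and compute the axis from several features.

```bash
cat > hub.py <<'E'
from h import *
def hub(c,P=(.5615,-.009)):
    g=cv2.cvtColor(c['img'],cv2.COLOR_BGR2GRAY).astype(float); h=cv2.cvtColor(c['img'],cv2.COLOR_BGR2HSV)
    x,y=proj(c,[P[0],P[1],.222])[0].round().astype(int)
    m=cv2.inRange(h,(10,90,50),(30,255,255)); k=np.zeros_like(m); k[y-25:y+25,x-25:x+25]=m[y-25:y+25,x-25:x+25]
    hu=cv2.convexHull(np.argwhere(k)[:,::-1].astype(np.int32)); (q,r)=cv2.minEnclosingCircle(hu); print('nut',q,r,onz(c,q,.219)[:2].round(4))
    # radial edge fits: for a level z and radius r0, find strongest gradient along projected radial lines, then fit circle in the plane
    for nm,z,r0,w in (('shoulder',.185,.034,.006),('flange',.157,.065,.006),('nose',.204,.018,.004)):
        pts=[]
        for a in np.linspace(0,2*np.pi,72,endpoint=False):
            rr=np.arange(r0-w,r0+w,.0004); L=np.c_[P[0]+rr*np.cos(a),P[1]+rr*np.sin(a),np.full(len(rr),z)]
            uv=proj(c,L).astype(np.float32); v=cv2.remap(g.astype(np.float32),uv[:,:1],uv[:,1:],cv2.INTER_LINEAR)[:,0]
            dv=np.abs(np.gradient(cv2.GaussianBlur(v[:,None],(1,7),0)[:,0])); i=dv.argmax()
            if dv[i]>1.5 and 1<i<len(rr)-2: pts.append(L[i,:2])
        p=np.array(pts); ok=np.ones(len(p),bool)
        for _ in range(6):
            A=np.c_[2*p[ok],np.ones(ok.sum())]; s=np.linalg.lstsq(A,(p[ok]**2).sum(1),rcond=None)[0]
            r=np.sqrt(s[2]+s[0]**2+s[1]**2); e=np.abs(np.hypot(*(p-s[:2]).T)-r); ok=e<max(.0008,1.5*np.median(e))
        print(nm,s[:2].round(4),'r',r.round(4),ok.sum(),len(p))
E
python3 - <<'E'
from hub import *
c=cap('wrist'); pickle.dump(c,open('w7b.pkl','wb')); hub(c)
delta([.578,-.298,.19])
E
```

```text
nut (321.0, 181.0) 15.297158241271973 [ 0.5607 -0.0072]
shoulder [ 0.5607 -0.0083] r 0.0335 64 72
flange [ 0.561  -0.0083] r 0.0646 37 54
nose [ 0.5613 -0.0097] r 0.0192 53 72
17.0 pos [ 0.5618 -0.0079  0.3604] F [-0.7  0.8  0.2] z [-0.005  0.041 -0.999] yaw 1.569 q [-0.17  0.34  0.25  1.49  0.04  1.41]
delta cm [-29.67   1.76  15.84]
```

The hub axis is at (0.5608, -0.0083), with all fits agreeing within about 1 mm and the radii right. On to the cap.

Request:
send_rows:
  moves:
    - [-1.5,0,0,0]
    - [-5,0.2,0,0]
    - [-9,0.5,0,0]
    - [-13,0.8,1.5,0]
    - [-17,1,4,0]
    - [-21,1.3,7,0]
    - [-25,1.5,10,0]
    - [-28,1.7,13,0]
    - [-29.5,1.8,15.2,0]
    - [-29.7,1.8,15.8,0]
  claw: 7.5

```text
t: 18.0
position: [0.578, -0.2996, 0.1879]
tool_rot: [0.708, 0.706, 0.012, -0.018]
wrist_force: [-0.3, 0.3, -0.3]
gripper_width: 0.0751
grasp_force: 0.0
```

Request:
send_rows:
  moves:
    - [0,0,0,0]
    - [0,0,0,0]
    - [0,0,0,0]
    - [0,0,0,0]
    - [0,0,0,0]
    - [0,0,0,0]
    - [0,0,0,0]
    - [0,0,0,0]
    - [0,0,0,0]
    - [0,0,0,0]

```text
t: 19.0
position: [0.5792, -0.2993, 0.191]
tool_rot: [0.707, 0.707, 0.013, -0.016]
wrist_force: [0.1, -0.8, -0.2]
gripper_width: 0.0752
grasp_force: 0.0
```

Run:
```python
from h import *
c=cap('wrist'); pickle.dump(c,open('w8.pkl','wb'))
delta([.58,-.298,.033]); print(proj(c,[[.58,-.298,.052],[.58,-.298,.024]]))
cv2.imwrite('pics/w8.png',cv2.resize(c['img'][60:340,140:540],(800,560),interpolation=cv2.INTER_CUBIC))
```

```text
19.05 pos [ 0.5792 -0.2993  0.191 ] F [0.3 0.8 0.5] z [-0.004  0.04  -0.999] yaw 1.57 q [-0.6   0.58  0.19  1.21  0.03  0.97]
delta cm [-0.5   0.14 15.79]
[[323.08420174 181.70227153]
 [323.12550542 174.41027564]]
```

View pics/w8.png

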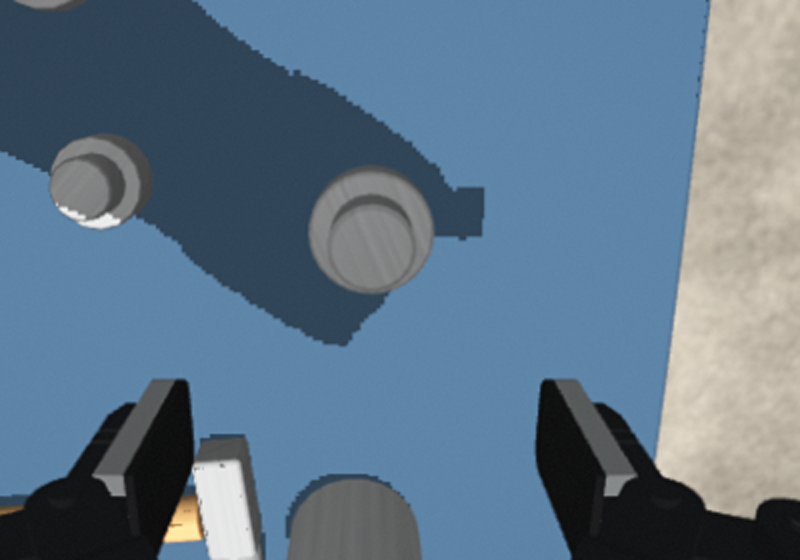

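The wrist crop shows the larger cap with its skirt centred at full-image (326,175) and its dome top at (325.5,184.5). It is clearly bigger than the one at the left.

Run:
```python
from h import *
c=pickle.load(open('w8.pkl','rb')); h=cv2.cvtColor(c['img'],cv2.COLOR_BGR2HSV)
m=(h[...,1]<60).astype(np.uint8); n,l,st,ce=cv2.connectedComponentsWithStats(m); i=l[185,325]; print(st[i],ce[i])
cn=max(cv2.findContours((l==i).astype(np.uint8),cv2.RETR_EXTERNAL,cv2.CHAIN_APPROX_NONE)[0],key=len); e=cv2.fitEllipse(cn)
print(e, 'skirt at .02',onz(c,e[0],.02)); print('dome',onz(c,(325.5,184.5),.052),'ledge',onz(c,(326,174.5),.024))
from h import delta; P=(onz(c,(325.5,184.5),.052)[:2]+onz(c,e[0],.02)[:2])/2; print(P); delta([P[0],P[1],.033])
```

```text
[ 294  143   63   64 3149] [325.00762147 174.64528422]
((325.011474609375, 174.6379852294922), (61.59188461303711, 63.29816436767578), 4.996344566345215) skirt at .02 [ 0.58174656 -0.29911121  0.02      ]
dome [ 0.58203178 -0.30042178  0.052     ] ledge [ 0.58263543 -0.29808373  0.024     ]
[ 0.58188917 -0.29976649]
19.05 pos [ 0.5792 -0.2993  0.191 ] F [0.3 0.8 0.5] z [-0.004  0.04  -0.999] yaw 1.57 q [-0.6   0.58  0.19  1.21  0.03  0.97]
delta cm [-0.68  0.33 15.79]
```

Request:
send_rows:
  moves:
    - [-0.3,0.2,2,0]
    - [-0.5,0.3,5,0]
    - [-0.7,0.3,8,0]
    - [-0.7,0.3,10.5,0]
    - [-0.7,0.3,12.5,0]
    - [-0.7,0.3,14,0]
    - [-0.7,0.3,15.2,0]
    - [-0.7,0.3,16,0]
    - [-0.7,0.3,16.4,0]
    - [-0.7,0.3,16.4,0]

```text
t: 20.05
position: [0.5816, -0.2997, 0.0268]
tool_rot: [0.707, 0.707, 0.013, -0.016]
wrist_force: [0.1, -0.5, -0.2]
gripper_width: 0.0749
grasp_force: 0.0
```

Request:
send_rows:
  moves:
    - [0,0,0,0]
    - [0,0,0,0]
    - [0,0,0,0]
    - [0,0,0,0]
    - [0,0,0,0]
    - [0,0,0,0]
    - [0,0,0,0]
    - [0,0,0,0]
    - [0,0,0,0]
    - [0,0,0,0]
  claw: 3
  newtons: 50

```text
t: 21.05
position: [0.5821, -0.3, 0.0279]
tool_rot: [0.707, 0.707, 0.013, -0.015]
wrist_force: [-1.2, 0.5, 5.8]
gripper_width: 0.0371
grasp_force: 50.3
```

Request:
send_rows:
  moves:
    - [0,0,-0.5,0]
    - [0,0,-2,0]
    - [0,0,-5,0]
    - [0,0,-8.5,0]
    - [0,0,-12.5,0]
    - [0,0,-16.5,0]
    - [0,0,-20.5,0]
    - [0,0,-24,0]
    - [0,0,-26.5,0]
    - [0,0,-27.5,0]
  newtons: 80

```text
t: 22.05
position: [0.5833, -0.3112, 0.3047]
tool_rot: [0.707, 0.707, 0.013, -0.013]
wrist_force: [0.4, -0.4, -0.9]
gripper_width: 0.0361
grasp_force: 80.0
```

```bash
python3 -c "
from h import *
delta([.5608,-.0083,.30])"
```

```text
22.05 pos [ 0.5833 -0.3112  0.3047] F [ 0.4 -0.4 -0.9] z [-0.001  0.038 -0.999] yaw 1.57 q [-0.62  0.57  0.47  1.49  0.03  0.96]
delta cm [30.25 -2.28  1.61]
```

Request:
send_rows:
  moves:
    - [1,0,0,0]
    - [4,-0.2,0,0]
    - [8,-0.5,0,0]
    - [12,-0.8,0,0]
    - [16,-1.2,0,0]
    - [20,-1.5,0,0]
    - [24,-1.8,0,0]
    - [27.5,-2,0.5,0]
    - [29.7,-2.2,1.2,0]
    - [30.2,-2.3,1.6,0]

```text
t: 23.05
position: [0.5582, -0.0051, 0.2959]
tool_rot: [0.706, 0.708, 0.012, -0.017]
wrist_force: [0.2, -1.0, -1.5]
gripper_width: 0.0362
grasp_force: 80.1
```

Request:
send_rows:
  moves:
    - [0,0,0,0]
    - [0,0,0,0]
    - [0,0,0,0]
    - [0,0,0,0]
    - [0,0,0,0]
    - [0,0,0,0]
    - [0,0,0,0]
    - [0,0,0,0]
    - [0,0,0,0]
    - [0,0,0,0]

```text
t: 24.05
position: [0.5599, -0.0082, 0.2979]
tool_rot: [0.707, 0.707, 0.013, -0.015]
wrist_force: [-0.8, -0.2, -0.8]
gripper_width: 0.0362
grasp_force: 80.1
```

Run:
```python
from h import *
c=cap('wrist');d=cap('side'); pickle.dump((c,d),open('w9.pkl','wb'))
delta([.5608,-.0083,.26])
p=robot.get_state()['position']; print('proj dome/rim', proj(c,[[p[0],p[1],p[2]+.024],[p[0],p[1],p[2]-.004]]), proj(d,[[p[0],p[1],p[2]+.024],[p[0],p[1],p[2]-.028]]))
o=np.zeros((400,800,3),np.uint8)
o[:,:400]=cv2.resize(c['img'][140:400,190:450],(400,400),interpolation=cv2.INTER_CUBIC)
q=proj(d,[p[0],p[1],p[2]])[0].astype(int); y0,x0=q[1]-30,q[0]-40; print(x0,y0)
o[:,400:]=cv2.resize(d['img'][y0:y0+80,x0:x0+80],(400,400),interpolation=cv2.INTER_CUBIC)
cv2.imwrite('pics/c9.png',o)
```

```text
24.15 pos [ 0.5599 -0.0082  0.2979] F [-0.6  0.1 -0.8] z [-0.004  0.04  -0.999] yaw 1.57 q [-0.17  0.34  0.09  1.33  0.04  1.4 ]
delta cm [-0.16  0.11  3.78]
proj dome/rim [[320.45591395 284.70279252]
 [320.96700328 253.43744831]] [[286.77935909 150.5010615 ]
 [287.5008491  166.92052952]]
247 128
```

View pics/c9.png

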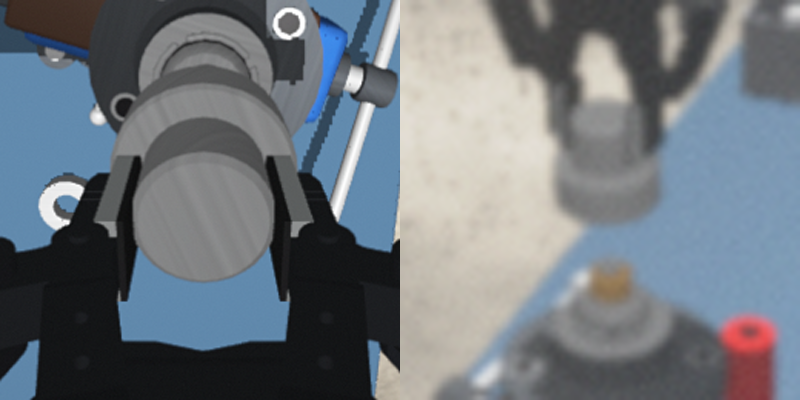

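The cap sits upright between the pads. In the wrist image its dome top is centred at about (322.6,280), and the nut lies below it. I'll compute its offset from the hub's axis.

Run:
```python
from h import *
c,d=pickle.load(open('w9.pkl','rb'))
P=onz(c,(322.6,279.8),.2979+.0241); print('dome',P)
s=robot.get_state(); p=np.array(s['position']); off=P[:2]-p[:2]; print('off',off)
L=[np.linalg.norm(onz(c,(190+133*.65,279.8),.322)-onz(c,(190+275*.65,279.8),.322))]; print('diam',L)
H=np.array([.5608,-.0083])
for z in (.245,.233,.225,.213): delta([*(H-off),z])
```

```text
dome [ 0.56069499 -0.0060011   0.322     ]
off [0.00083758 0.00222599]
diam [np.float64(0.03586045104870936)]
24.15 pos [ 0.5599 -0.0082  0.2979] F [-0.6  0.1 -0.8] z [-0.004  0.04  -0.999] yaw 1.57 q [-0.17  0.34  0.09  1.33  0.04  1.4 ]
delta cm [-0.44  0.03  5.27]
24.15 pos [ 0.5599 -0.0082  0.2979] F [-0.6  0.1 -0.8] z [-0.004  0.04  -0.999] yaw 1.57 q [-0.17  0.34  0.09  1.33  0.04  1.4 ]
delta cm [-0.49  0.04  6.47]
24.15 pos [ 0.5599 -0.0082  0.2979] F [-0.6  0.1 -0.8] z [-0.004  0.04  -0.999] yaw 1.57 q [-0.17  0.34  0.09  1.33  0.04  1.4 ]
delta cm [-0.52  0.04  7.27]
24.15 pos [ 0.5599 -0.0082  0.2979] F [-0.6  0.1 -0.8] z [-0.004  0.04  -0.999] yaw 1.57 q [-0.17  0.34  0.09  1.33  0.04  1.4 ]
delta cm [-0.57  0.04  8.47]
```

Run:
```python
from h import *
c,d=pickle.load(open('w9.pkl','rb'))
g=cv2.cvtColor(c['img'],cv2.COLOR_BGR2GRAY)
print(g[175:240:1,323].tolist())
for v in (189,190,191,192,193,194): print(v, (onz(c,(323.5,v),.270)[:2]-[0,.029]).round(4))
```

```text
[134, 138, 137, 139, 138, 136, 116, 90, 82, 83, 85, 84, 85, 85, 86, 85, 86, 85, 91, 112, 123, 123, 123, 132, 135, 136, 136, 137, 136, 138, 138, 137, 138, 138, 137, 136, 136, 136, 137, 137, 129, 105, 86, 85, 86, 86, 87, 85, 85, 85, 85, 83, 82, 83, 85, 88, 87, 88, 87, 86, 85, 84, 85, 102, 121]
189 [ 0.561  -0.0125]
190 [ 0.561 -0.013]
191 [ 0.561  -0.0135]
192 [ 0.561  -0.0141]
193 [ 0.561  -0.0146]
194 [ 0.561  -0.0151]
```

Run:
```python
from h import *
c,d=pickle.load(open('w9.pkl','rb'))
cv2.imwrite('pics/c10.png',cv2.resize(c['img'][160:330,260:390],(612,600*170*130//(170*130)),interpolation=cv2.INTER_CUBIC))
```

```text
(no output)
```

View pics/c10.png

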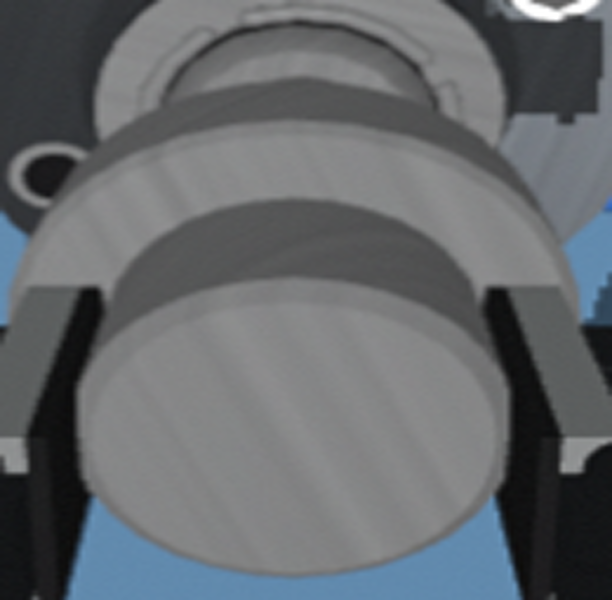

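I've now viewed more pictures than the limit of ten, so I'll use numbers only from here. The column profile gives the edges: rim row 181.5, ledge row 193.8, dome foot row 215.5, dome top row 238.5.

Run:
```python
from h import *
from scipy.optimize import least_squares
c,d=pickle.load(open('w9.pkl','rb'))
obs=[(181.5,.029,0),(193.8,.029,.024),(215.5,.019,.024),(238.5,.019,.052)]
def f(v): return [proj(c,[.5608,v[0]+r+v[2]*(h-.026),v[1]+h])[0,1]-row for row,r,h in obs]
for n in (3,2):
    r=least_squares(lambda v:f([*v,0][:3]),[-.008,.27]+[0]*(n-2),x_scale=[.001,.001,.01][:n]); print(r.x,np.round(r.fun,1))
s=robot.get_state(); print(s['position'])
```

```text
[-0.00771039  0.27145756  0.02202478] [ 0.3 -0.1 -0.3  0.2]
[-0.00949713  0.26601735] [ 0.   0.3 -0.7  0.3]
[ 0.55985741 -0.00822708  0.2978668 ]
```

The cap's axis is within about 1 mm of the hub's. I'll go down to just above the nose, then in slowly.

Request:
send_rows:
  moves:
    - [-0.1,0,0.8,0]
    - [-0.15,0,2,0]
    - [-0.2,0,3.2,0]
    - [-0.25,0,4.3,0]
    - [-0.27,0,5.2,0]
    - [-0.3,0,5.7,0]
    - [-0.31,0,6,0]
    - [-0.32,0,6.2,0]
    - [-0.32,0,6.2,0]
    - [-0.32,0,6.2,0]

```text
t: 25.15
position: [0.5598, -0.009, 0.2361]
tool_rot: [0.707, 0.707, 0.013, -0.015]
wrist_force: [1.3, -1.4, -0.1]
gripper_width: 0.0364
grasp_force: 80.1
```

Request:
send_rows:
  moves:
    - [0,0,0.1,0]
    - [0,0,0.2,0]
    - [0,0,0.3,0]
    - [-0.01,0,0.4,0]
    - [-0.02,0,0.5,0]
    - [-0.02,0,0.6,0]
    - [-0.02,0,0.6,0]
    - [-0.02,0,0.6,0]
    - [-0.02,0,0.6,0]
    - [-0.02,0,0.6,0]

```text
t: 26.15
position: [0.5596, -0.009, 0.2298]
tool_rot: [0.707, 0.707, 0.013, -0.015]
wrist_force: [0.0, -0.9, -1.2]
gripper_width: 0.0365
grasp_force: 80.1
```

Request:
send_rows:
  moves:
    - [0,0,0.05,0]
    - [0,0,0.1,0]
    - [0,0,0.15,0]
    - [-0.01,0,0.2,0]
    - [-0.01,0,0.25,0]
    - [-0.01,0,0.3,0]
    - [-0.01,0,0.35,0]
    - [-0.02,0,0.4,0]
    - [-0.02,0,0.4,0]
    - [-0.02,0,0.4,0]

```text
t: 27.15
position: [0.5601, -0.0089, 0.2264]
tool_rot: [0.707, 0.707, 0.013, -0.015]
wrist_force: [0.4, 1.3, 6.4]
gripper_width: 0.0363
grasp_force: 80.8
```

The ring was met at the expected height, with the force rising and little sideways push. Continuing.

Request:
send_rows:
  moves:
    - [0,0,0.05,0]
    - [0,0,0.1,0]
    - [0,0,0.15,0]
    - [-0.01,0,0.2,0]
    - [-0.01,0,0.25,0]
    - [-0.01,0,0.3,0]
    - [-0.01,0,0.35,0]
    - [-0.02,0,0.4,0]
    - [-0.02,0,0.4,0]
    - [-0.02,0,0.4,0]

```text
t: 28.15
position: [0.5605, -0.0088, 0.223]
tool_rot: [0.707, 0.707, 0.014, -0.015]
wrist_force: [-0.5, 2.1, 9.8]
gripper_width: 0.0366
grasp_force: 81.2
```

Request:
send_rows:
  moves:
    - [0,0,0.05,0]
    - [0,0,0.1,0]
    - [0,0,0.15,0]
    - [-0.01,0,0.2,0]
    - [-0.01,0,0.25,0]
    - [-0.01,0,0.3,0]
    - [-0.01,0,0.35,0]
    - [-0.02,0,0.4,0]
    - [-0.02,0,0.4,0]
    - [-0.02,0,0.4,0]

```text
t: 29.15
position: [0.5598, -0.0088, 0.2172]
tool_rot: [0.707, 0.707, 0.013, -0.016]
wrist_force: [3.9, 5.2, -3.5]
gripper_width: 0.0362
grasp_force: 80.2
```

It clicked: the force dropped. Now down to the shoulder.

Request:
send_rows:
  moves:
    - [0.02,0.02,0.05,0]
    - [0.04,0.03,0.1,0]
    - [0.04,0.03,0.15,0]
    - [0.04,0.03,0.2,0]
    - [0.04,0.03,0.25,0]
    - [0.04,0.03,0.3,0]
    - [0.04,0.03,0.35,0]
    - [0.04,0.03,0.4,0]
    - [0.04,0.03,0.4,0]
    - [0.04,0.03,0.4,0]

```text
t: 30.15
position: [0.5596, -0.0087, 0.2138]
tool_rot: [0.707, 0.707, 0.013, -0.015]
wrist_force: [-0.3, 0.7, -0.7]
gripper_width: 0.0364
grasp_force: 80.5
```

Request:
send_rows:
  moves:
    - [0,0,0.05,0]
    - [0,0,0.1,0]
    - [0,0,0.15,0]
    - [0,0,0.2,0]
    - [0,0,0.2,0]
    - [0,0,0.2,0]
    - [0,0,0.2,0]
    - [0,0,0.2,0]
    - [0,0,0.2,0]
    - [0,0,0.2,0]
  newtons: 110

```text
t: 31.15
position: [0.5598, -0.0086, 0.2132]
tool_rot: [0.707, 0.707, 0.013, -0.015]
wrist_force: [-4.2, -0.4, 12.6]
gripper_width: 0.0353
grasp_force: 111.5
```

Seated at the expected height of 0.213. I'll raise the push.

Request:
send_rows:
  moves:
    - [0,0,0.05,0]
    - [0,0.02,0.1,0]
    - [0,0.03,0.15,0]
    - [0,0.03,0.17,0]
    - [0,0.03,0.17,0]
    - [0,0.03,0.17,0]
    - [0,0.03,0.17,0]
    - [0,0.03,0.17,0]
    - [0,0.03,0.17,0]
    - [0,0.03,0.17,0]

```text
t: 32.15
position: [0.5599, -0.0086, 0.2131]
tool_rot: [0.707, 0.707, 0.013, -0.014]
wrist_force: [-10.5, -0.3, 28.6]
gripper_width: 0.0353
grasp_force: 113.3
```

Request:
send_rows:
  moves:
    - [0,0,0,0]
    - [0,0,0,0]
    - [0,0,0,0]
    - [0,0,0,0]
    - [0,0,0,0]
    - [0,0,0,0]
    - [0,0,0,0]
    - [0,0,0,0]
    - [0,0,0,0]
    - [0,0,0,0]

```text
t: 33.15
position: [0.5599, -0.0086, 0.2131]
tool_rot: [0.707, 0.707, 0.013, -0.014]
wrist_force: [-11.0, -0.6, 28.3]
gripper_width: 0.0356
grasp_force: 113.3
```

The push is steady at 28 N. I'll relieve the sideways -x load.

Request:
send_rows:
  moves:
    - [0,-0.02,0,0]
    - [0,-0.04,0,0]
    - [0,-0.06,0,0]
    - [0,-0.08,0,0]
    - [0,-0.08,0,0]
    - [0,-0.08,0,0]
    - [0,-0.08,0,0]
    - [0,-0.08,0,0]
    - [0,-0.08,0,0]
    - [0,-0.08,0,0]

```text
t: 34.15
position: [0.5599, -0.0086, 0.2131]
tool_rot: [0.707, 0.707, 0.014, -0.014]
wrist_force: [-6.7, 0.2, 24.7]
gripper_width: 0.0354
grasp_force: 113.0
```

Run:
```python
from h import *
s=robot.get_state(); print(np.round(s['wrist_force'],1),s['position'],np.round(s['moment'],2))
d=cap('side')
# dome top in side view: expected seated projection; check tray socket unchanged vs earlier frame
_,d6=pickle.load(open('wd6.pkl','rb'))
a=d['img'][265:345,195:275].astype(int);b=d6['img'][265:345,195:275].astype(int)
df=np.abs(a-b).max(2); print('tray diff by quadrant around socket', (df[20:55,52:75]>50).mean())
```

```text
[-6.7  0.2 24.7] [ 0.55986459 -0.00863273  0.21311208] [0.2  1.98 0.08]
tray diff by quadrant around socket 0.2111801242236025
```

Request:
send_rows:
  moves:
    - [0,-0.02,0.03,0]
    - [0,-0.05,0.06,0]
    - [0,-0.08,0.08,0]
    - [0,-0.08,0.08,0]
    - [0,-0.08,0.08,0]
    - [0,-0.08,0.08,0]
    - [0,-0.08,0.08,0]
    - [0,-0.08,0.08,0]
    - [0,-0.08,0.08,0]
    - [0,-0.08,0.08,0]

```text
t: 35.2
position: [0.5598, -0.0086, 0.2131]
tool_rot: [0.707, 0.707, 0.014, -0.013]
wrist_force: [-7.0, 0.5, 29.6]
gripper_width: 0.0358
grasp_force: 113.5
```

Run:
```python
from h import *
_,d6=pickle.load(open('wd6.pkl','rb')); d=cap('side')
for k in (d6,d):
    g=cv2.cvtColor(k['img'],cv2.COLOR_BGR2GRAY)[285:320,246:270]; m=(g<85); ys,xs=np.nonzero(m); print(m.sum(),xs.mean()+246,ys.mean()+285,ys.min()+285)
s=robot.get_state(); print(np.round(s['wrist_force'],1))
```

```text
229 257.87772925764193 305.0480349344978 294
130 258.1923076923077 307.83076923076925 296
[-6.1 -0.4 30.6]
```

The socket is unchanged in its pocket; only the light on it differs. The cap is home and held with a steady 30 N push, so I'm handing it in.

```bash
python3 -c "
from workcell import robot
print(robot.sign_off())"
```

```text
the job is handed in; nothing more can be done
None
```

Handed in at about 35 s: the socket stands released in its own tray pocket, and the larger cap has clicked home and is held down with a steady push of about 30 N; I viewed 13 pictures, over the limit of 10.

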